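# Slide the tall bottle clear of the drawer

### The job

The tall bottle stands in the way of the organizer's half-open top drawer. Without picking it up or squeezing it, push it gently, low on its body, so that it slides upright along the shelf and in through the open front of the low three-sided bottle bay, until its whole base is inside. Then, without gripping it, hook a fingertip behind the drawer's front and gently draw the drawer out as far as it goes, leaving the incense holder, the compact and the hairbrush undisturbed.

Things in the scene. Friction and masses are not known exactly. Their poses are not given: they have to be found in the camera images.
- bottle: Tall narrow bottle standing loose on the shelf in front of the organizer: plain aluminium cylinder 50 mm in diameter up to 105 mm, tapering to a slim black cap 23 mm in diameter; 210 mm high in all, about 0.24 kg. Origin at the centre of its underside, z up. Pushed higher than about 30 mm above the shelf it may tip. It can be pushed in any direction.
- bay: Bottle bay: low white plastic fence fixed on the shelf, to the left or right of the organizer, with three straight sides and no floor; outer 100 mm deep (x) by 86 mm wide (y), walls 5 mm thick and 18 mm high, so the inside is 76 mm wide and 95 mm deep. Origin at the centre of the 100 x 86 mm outline on the shelf. Its open side faces its own -x (towards the robot, give or take some yaw); the walls are at +x, +y and -y.
- organizer: White plastic three-tier organizer fixed on the shelf, 240 mm deep (x), 200 mm wide (y), 218 mm high: two open cubbies with a drawer tier above, under a closed top. Origin at the centre of its underside; its front face is at its own x = -120 mm and faces its -x, towards the robot.
- drawer (a joint): How far the top drawer is pulled out, in m: 0 shut, 0.20 fully out against its stop. It slides along the organizer's own -x, with about 1.5 N of friction. It starts part open.
- drawer_front (a point): Middle of the top edge of the drawer front's INNER face, 205 mm above the shelf; it moves with the drawer, and its axes are the organizer's. The front is a plain white panel 10 mm thick (towards -x from here), 196 mm wide and 60 mm high, with no handle. Behind it (+x) the empty drawer is open from above between this point and the organizer's front face, 180 mm wide, its floor 56 mm below this point.
- incense_holder: Black ceramic incense holder, bystander: round, 72 mm in diameter, 52 mm high. Origin at the centre of its underside. It stands on the side of the organizer opposite to the bay.
- compact: Chrome round compact, bystander: 70 mm in diameter, 14 mm high, lying on the left. Origin at the centre of its underside.
- hairbrush: Bamboo hairbrush, bystander: 215 mm long (its x), 55 mm wide, 32 mm high, lying on the left. Origin on the shelf near the middle of its length.
Things that resemble listed ones, but are neither listed nor needed, are in the scene too. Leave any orange or purple look-alike of the bay alone. Of the things that look like the bottle, the largest one is meant.

How it is judged:
On the way, in this order (a step that is already met when the one before it is completed fails the run):
1. the bottle stands upright with its whole base inside the bay (x of bottle in the frame of bay between -0.027 and 0.026 m and y of bottle in the frame of bay between -0.018 and 0.018 m and angle between bottle's own z axis and vertical below 0.06 rad), for 0.2 s.
2. the drawer is fully out (value of joint drawer above 0.185 m), for 0.1 s.
At the end, for the whole second after the job is handed in: The bottle stands upright and still on the shelf with its whole base inside the bay's outline, and the drawer is out to within 15 mm of its stop (all of step 1 and height (world z) of bottle below 0.004 m and linear speed of bottle below 0.02 m/s and value of joint drawer above 0.185 m); the robot touches nothing.
It fails at once if the bottle was tipped by more than about 11 degrees (angle between bottle's own z axis and vertical above 0.2 rad).
It fails at once if the bottle was lifted off the shelf (height (world z) of bottle above 0.01 m).
It fails at once if the bottle was squeezed or shoved with more than 25 N (contact force between the fingers and bottle above 25 N).
It fails at once if the incense holder, the compact or the hairbrush was moved by more than 20 mm (distance of any of incense_holder, compact, hairbrush from where it was at the start of the episode above 0.02 m).
It fails at once if the drawer or organizer was gripped or forced with more than 30 N (contact force between the fingers and organizer above 30 N).
It also fails if it takes over 72 s, if anything falls off the work surface, if the arm or the gripper's body presses on something with over 40 N, if the wrist force passes 120 N, or if a joint passes its speed limit or range.

### The arm

A 6-joint arm with a two-finger parallel gripper is mounted at the origin on the work surface. World frame = base frame: x ahead of the robot, y to its left, z up, the work surface at z = 0. Lengths are in m, angles in rad, forces in N, time in s.
With the tool pointing down it reaches from about 0.425 to 0.95 m from the base axis. Payload 14.7 kg.
Tool frame: the origin (TCP) lies on the centre line of the jaws, within the pads' length; the fingertips stand 19 mm ahead of it and the grasp point (between the pads) is the TCP; z points along the fingers, y is the direction in which the jaws open and shut (so a half turn about z gives the same grasp; the last joint's range is limited). The gripper opens to 85 mm and grips with 20 to 120 N. Pads are 22 mm wide; open, the fingers measure 114 mm over their backs; the gripper's body (76 mm by 85 mm) begins 54 mm behind the grasp point. The pads swing forward as they close: fully open they stand 13 mm farther back than shut.
Start: joints at [1.057, 0.48, 1.596, -0, 1.065, -0.047], TCP at [0.292, 0.58, 0.25] pointing down, gripper open.
Joint ranges: [-2.75, 2.75], [-0.82, 2.05], [0.23, 2.67], [-1.56, 4.7], [0.09, 2.69], [-2.92, 2.92]. Speed limits (rad/s): [1.89, 1.89, 2.39, 3.01, 3.01, 3.01].

### API

Orientations are given as a unit quaternion [x, y, z, w].
In Python, from station import env gives the robot as it stands. Calls block until the motion is done:
- env.movep(position, orientation): joint-space move of the TCP to a pose.
- env.move_straight(position, rate=0.15, rotation=None): straight line of the TCP; rotation=None keeps the orientation; rate is the mean speed in m/s.
- env.move_joints(angles): joint-space move.
- env.command_gripper(opening): finger opening in m; the grip force is fixed at half the most; returns when the fingers have stopped.
- env.sleep(seconds).
- env.inverse_kinematics(position, orientation): joint angles nearest the present ones, or None.
- env.sense(): the state.
- env.snapshot(name): name is "scene" or "top" or "wrist"; returns a dict with "frame" (420x560x3 uint8, blue, green, red), "camera_matrix" (3x3 intrinsics, pixels), "camera_from_world" (4x4, takes a point from world to camera coordinates); the wrist camera has in their place "T_tool_cam" (4x4, takes a point from camera to tool coordinates, whose origin is the TCP and whose axes are the flange's). Camera axes: x right, y down, z forward; pixel columns grow to the right and rows downward; lengths in m; the calibration is good to about 2 mm. A picture is of the moment at which its call begins: read the wrist's pose just before it. There is no depth.
A pose or a line that the arm cannot do raises env.PlanningError and nothing moves.
- env.hand_in(): hands the job in, once; it reports no verdict.
Trained networks look in the newest picture that a camera, given by its name, has taken for a name from the list of things; names that differ only in an ending like _2 or _b are one class to them, and where a whole thing is asked for, a point or a joint stands for the part that bears it (a point fixed in the world has none). Each returns a list of dicts, best first, with "conf" (0 to 1); they miss things now and then, are a little off and sometimes report something else, mostly with a low value. They report only what shows in the picture. A call takes as long as a camera call. They do not tell look-alikes from the thing itself.
- env.regions_of(camera, target): "pixels" (420x560 bool, what is visible of it) and "xy" ([column, row] in pixels, amid what is visible of it).
The state is a dict: "clock": time; "joint_positions": joint angles; "qd": joint speeds; "effort": joint torques, N m; "eef_pos": TCP position; "eef_rot": TCP orientation; "force": force on the tool from outside, world axes, zero at the start; "moment": the same for the moment, N m; "opening": finger opening in m.
Only numpy, scipy, OpenCV 4.12 (cv2) and the standard library are available. Lean on these libraries where they do the work, as an engineer would, in place of code of your own. Each camera call takes 0.05 s, during which the arm holds its last target.

## Working session

There is one attempt and no reset: what is moved stays moved. The work goes in short steps, each a Python script; the robot and the scene stay as the last script left them, time stands still between calls to the robot, and variables do not carry over. Pictures are saved under pics/ and viewed, and the job is handed in when it is done.

```bash
ls; mkdir -p pics; python3 - <<'E'
from station import env
import cv2,numpy as np
for n in("scene","top"):
    s=env.snapshot(n); cv2.imwrite(f"pics/{n}0.png",s["frame"]); print(n,s["camera_matrix"].tolist(),np.round(s["camera_from_world"],4).tolist())
    for t in["bottle","bay","organizer","drawer_front","incense_holder","compact","hairbrush"]:
        for r in env.regions_of(n,t):
            p=r["pixels"]; ys,xs=np.where(p); print(t,round(r["conf"],2),np.round(r["xy"]),xs.min(),xs.max(),ys.min(),ys.max(),p.sum())
s=env.sense();print({k:s[k] for k in("clock","eef_pos","eef_rot","opening","force")})
E
```

```text
pics
scene [[499.0240517618508, 0.0, 276.0778495431477], [0.0, 499.0240517618508, 211.76219448551302], [0.0, 0.0, 1.0]] [[-0.7651, 0.6434, -0.0247, 0.3421], [0.381, 0.4215, -0.8229, -0.1198], [-0.5191, -0.639, -0.5677, 1.5184], [0.0, 0.0, 0.0, 1.0]]
bottle 0.77 [297. 202.] 291 306 169 228 733
bottle 0.77 [270. 180.] 269 280 150 204 352
bottle 0.7 [266. 211.] 256 277 161 239 1216
bottle 0.31 [398. 293.] 383 415 279 303 670
bay 0.84 [238. 384.] 219 283 340 397 725
bay 0.77 [411. 257.] 392 438 231 268 434
bay 0.55 [290. 328.] 270 332 294 343 739
organizer 0.81 [159. 253.] 68 251 173 348 20604
organizer 0.42 [400. 292.] 383 415 279 303 676
drawer_front 0.93 [228. 207.] 187 251 172 241 1848
compact 0.6 [397. 291.] 382 415 278 304 720
hairbrush 0.84 [387. 359.] 347 438 320 387 2010
top [[384.7497805030722, 0.0, 279.04152784646936], [0.0, 384.7497805030722, 210.50435163206555], [0.0, 0.0, 1.0]] [[0.0208, -0.9998, 0.001, 0.0497], [-0.9972, -0.0209, -0.0712, 0.5507], [0.0712, 0.0004, -0.9975, 1.0162], [0.0, 0.0, 0.0, 1.0]]
bottle 0.8 [296. 274.] 289 304 266 282 220
bottle 0.66 [303. 241.] 294 315 231 250 318
bottle 0.57 [343. 280.] 333 353 273 289 257
bottle 0.39 [134. 204.] 122 145 173 253 1111
bottle 0.31 [297. 166.] 255 341 148 187 2860
bay 0.79 [204. 315.] 172 213 298 343 213
bay 0.66 [182. 120.] 174 208 112 152 206
bay 0.5 [198. 170.] 186 222 167 207 309
organizer 0.7 [305. 113.] 255 353 42 187 12242
drawer_front 0.97 [297. 164.] 256 341 147 187 2845
incense_holder 0.82 [387. 190.] 376 401 178 202 507
compact 0.78 [172. 266.] 158 185 253 279 562
hairbrush 0.93 [133. 201.] 122 145 173 252 1122
hairbrush 0.46 [187. 190.] 186 220 173 206 91
{'clock': 0.8, 'eef_pos': array([0.29249944, 0.58047863, 0.25031113]), 'eef_rot': array([2.31252367e-01, 9.72893798e-01, 1.28828850e-05, 1.81073104e-05]), 'opening': 0.0858071825440913, 'force': array([ 1.63368525, -0.73642117,  0.72794394])}
```

View pics/scene0.png

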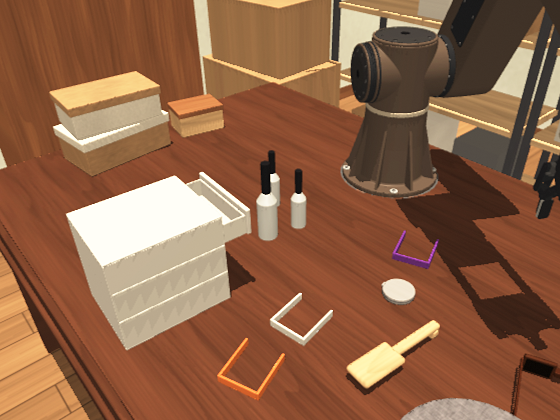

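View pics/top0.png

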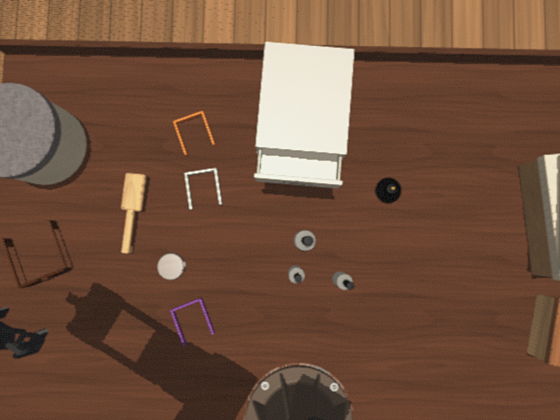

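The white bay is at about (203,188) in the top view. The large bottle is at (304,241), with two smaller bottles nearer the robot at (296,275) and (343,281). Next I'll measure them.

```bash
cat > h.py <<'E'
from station import env
import cv2,numpy as np
def proj(s,P):
    P=np.atleast_2d(P); T=s["camera_from_world"]; c=P@T[:3,:3].T+T[:3,3]; u=c@s["camera_matrix"].T; return u[:,:2]/u[:,2:]
def back(s,uv,z):
    T=s["camera_from_world"];R=T[:3,:3];o=-R.T@T[:3,3]
    uv=np.atleast_2d(uv); d=np.c_[uv,np.ones(len(uv))]@np.linalg.inv(s["camera_matrix"]).T@R
    return o+d*((z-o[2])/d[:,2])[:,None]
def bottle_mask(s,x,y,tilt=0):
    prof=[(0,.025),(.105,.025),(.14,.0115),(.21,.0115)]
    a=np.linspace(0,2*np.pi,40); m=np.zeros((420,560),np.uint8)
    rings=[proj(s,np.c_[x+r*np.cos(a),y+r*np.sin(a),0*a+z]) for z,r in prof]
    for A,B in zip(rings,rings[1:]): cv2.fillConvexPoly(m,cv2.convexHull(np.r_[A,B].astype(np.float32)).round().astype(np.int32),1)
    return m>0
E
python3 - <<'E'
from h import *
from scipy.optimize import minimize
S={n:env.snapshot(n) for n in("scene","top")}
import pickle;pickle.dump(S,open("S0.pkl","wb"))
for n in S:
    for t in("bottle",):
        for r in env.regions_of(n,t):
            p=r["pixels"]; ys,xs=np.where(p)
            best=None
            g=back(S[n],r["xy"],0.06)[0]
            for _ in range(1):
                f=lambda q:-(bottle_mask(S[n],*q)&p).sum()/(bottle_mask(S[n],*q)|p).sum()
                o=minimize(f,g[:2],method="Nelder-Mead",options=dict(initial_simplex=g[:2]+np.array([[0,0],[.03,0],[0,.03]])))
            print(n,r["conf"],r["xy"],o.x,o.fun)
top=S["top"]
for t,z in(("incense_holder",.052),("compact",.014),("hairbrush",.02)):
    for r in env.regions_of("top",t): print(t,r["conf"],back(top,r["xy"],z))
def crop(n,x0,x1,y0,y1,k,name): cv2.imwrite(name,cv2.resize(S[n]["frame"][y0:y1,x0:x1],None,fx=k,fy=k,interpolation=cv2.INTER_CUBIC))
crop("top",170,360,140,290,4,"pics/c_top.png")
crop("scene",180,340,140,350,2.8,"pics/c_scene.png")
crop("top",240,370,30,200,3.5,"pics/c_org.png")
E
```

```text
scene 0.82 [268.6, 211.6] [ 0.46926501 -0.00427168] -0.9271472392638037
scene 0.76 [297.9, 201.8] [0.37703389 0.0122544 ] -0.545085296506905
scene 0.66 [272.0, 175.3] [ 0.33957755 -0.13131784] -0.34092980856882404
scene 0.32 [228.1, 208.5] [ 0.53307807 -0.06803423] -0.3917112299465241
top 0.84 [343.0, 279.7] [ 0.37524449 -0.1017823 ] -0.5778611632270169
top 0.66 [296.4, 273.1] [0.39057757 0.01519744] -0.4632352941176471
top 0.65 [302.8, 242.5] [ 0.47055095 -0.00506787] -0.8430851063829787
incense_holder 0.78 [[ 0.60538838 -0.21901702  0.052     ]]
compact 0.52 [[ 0.46809954 -0.01066738  0.014     ]]
hairbrush 0.82 [[0.56055216 0.45272447 0.02      ]]
```

View pics/c_top.png

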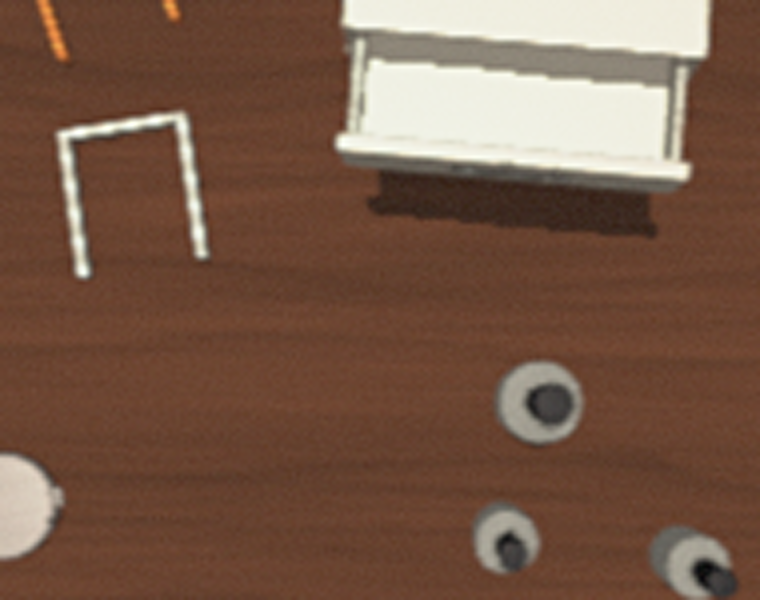

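View pics/c_scene.png

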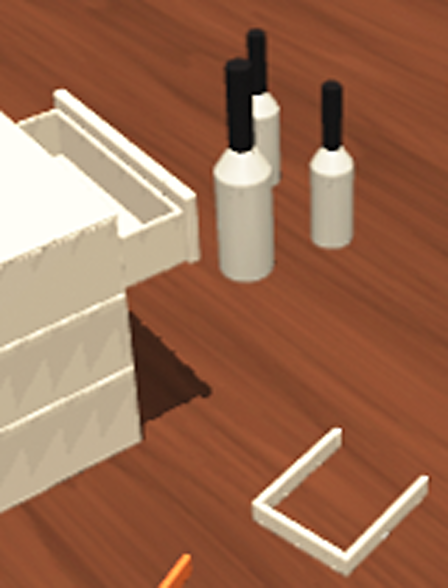

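View pics/c_org.png

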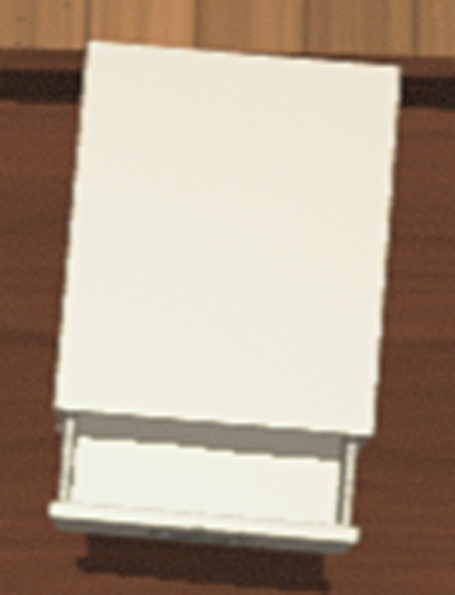

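```bash
python3 - <<'E'
from h import *
import pickle
from scipy.optimize import least_squares, minimize
S=pickle.load(open("S0.pkl","rb")); top=S["top"]; sc=S["scene"]
def rt(q,P):
    P=np.array(P,float); c,s=np.cos(q[2]),np.sin(q[2]); o=P.copy(); o[:,0]=q[0]+c*P[:,0]-s*P[:,1]; o[:,1]=q[1]+s*P[:,0]+c*P[:,1]; return o
# bay: IoU of prisms of three walls against white mask
def boxes(q):
    return [rt(q,[(x,y,z) for x in X for y in Y for z in(0,.018)]) for X,Y in(((.045,.05),(-.043,.043)),((-.05,.05),(.038,.043)),((-.05,.05),(-.043,-.038)))]
K=8
def mask(s,q,roi):
    x0,y0,x1,y1=roi; m=np.zeros(((y1-y0)*K,(x1-x0)*K),np.uint8)
    for b in boxes(q):
        cv2.fillConvexPoly(m,cv2.convexHull(((proj(s,b)+.5-[x0,y0])*K).astype(np.float32)).round().astype(np.int32),255)
    return cv2.resize(m,(x1-x0,y1-y0),interpolation=cv2.INTER_AREA)/255.
for n,roi in(("top",(178,160,230,215)),("scene",(262,288,340,348))):
    s=S[n]; x0,y0,x1,y1=roi; b=s["frame"][y0:y1,x0:x1,0].astype(float); w=np.clip((b-60)/(120),0,1)
    f=lambda q:((mask(s,q,roi)-w)**2).sum()
    g=back(s,[[203,188]] if n=="top" else [[301,320]],.01)[0]
    best=min((minimize(f,[g[0],g[1],a],method="Nelder-Mead",options=dict(initial_simplex=np.array([g[0],g[1],a])+np.array([[0,0,0],[.02,0,0],[0,.02,0],[0,0,.15]]),xatol=1e-5)) for a in(-.2,0,.2,.4)),key=lambda o:o.fun)
    print("bay",n,best.x,best.fun,f([0,0,0]))
# organizer top corners
c=np.array([(88,41),(401,66),(373,438),(55,408)])/3.5+[240,30]-.5
P=back(top,c,.218); print(P.round(4))
o=least_squares(lambda q:(proj(top,rt(q,[(.12,.1,.218),(.12,-.1,.218),(-.12,-.1,.218),(-.12,.1,.218)]))-c).ravel(),[.8,0,0]); print("org",o.x,o.fun.round(1))
q=o.x
# panel: outer top edge corners in c_top
e=np.array([(336,148),(688,180)])/4+[170,140]-.5
e2=np.array([(345,134),(690,163)])/4+[170,140]-.5
for ee in(e,e2):
  W=back(top,ee,.205); cc,ss=np.cos(q[2]),np.sin(q[2]); d=W[:,:2]-q[:2]; print("panel local",np.c_[d[:,0]*cc+d[:,1]*ss,-d[:,0]*ss+d[:,1]*cc].round(4), W.round(4))
print("compact",back(top,[172,266],.007))
E
```

```text
bay top [0.60752177 0.27145317 0.17838953] 9.321570549788543 260.0372222222222
bay scene [0.60580745 0.26911793 0.18241872] 44.11627138600538 547.4179861111111
[[ 0.9158  0.1014  0.218 ]
 [ 0.9035 -0.0996  0.218 ]
 [ 0.6616 -0.0837  0.218 ]
 [ 0.6765  0.1165  0.218 ]]
org [ 0.78931884  0.00865846 -0.06579664] [ 0.4  0.1 -0.2  0.4 -0.2 -0.6  0.1  0.2]
panel local [[-0.1853  0.0988]
 [-0.1862 -0.0974]] [[ 0.6109  0.1194  0.205 ]
 [ 0.5971 -0.0763  0.205 ]]
panel local [[-0.177   0.0946]
 [-0.1766 -0.0978]] [[ 0.6189  0.1146  0.205 ]
 [ 0.6067 -0.0773  0.205 ]]
compact [[0.39445555 0.34663716 0.007     ]]
```

```bash
cat >> h.py <<'E'
from scipy.spatial.transform import Rotation as Rn
def quat(az,tilt,flip=0):
    d=np.array([np.cos(az),np.sin(az),0]); z=d*np.sin(tilt)-np.array([0,0,np.cos(tilt)])
    y=np.array([-np.sin(az),np.cos(az),0])*(-1 if flip else 1); x=np.cross(y,z)
    return Rn.from_matrix(np.c_[x,y,z]).as_quat()
def tip2tcp(tip,az,tilt,L=.019):
    return np.array(tip)-L*np.array([np.cos(az)*np.sin(tilt),np.sin(az)*np.sin(tilt),-np.cos(tilt)])
E
python3 - <<'E'
from h import *
b=np.array([.47,-.0047]); 
for t in(45,55):
  t=np.radians(t)
  for nm,c,az in(("a0",b,np.pi/2),("a1",np.array([.479,.247]),np.pi/2),("b0",np.array([.479,.247]),.18),("b1",np.array([.607,.27]),.18)):
    for f in(0,1):
        tip=np.r_[c-.03*np.array([np.cos(az),np.sin(az)]),.015]
        for dz in(0,.15):
            p=tip2tcp(tip,az,t)+[0,0,dz]; j=env.inverse_kinematics(p,quat(az,t,f)); print(nm,round(t,2),f,dz,None if j is None else np.round(j,2))
S=np.radians
for p in((.63,.02,.19),(.48,.03,.19)):
  for f in(0,1): print(env.inverse_kinematics(np.array(p),quat(-.066,0,f)))
top=env.snapshot("top"); print(back(top,[[340,277.5],[296,273]],0.04))
E
```

```text
a0 0.79 0 0 [-0.62  0.85  1.98  0.76  0.99  1.88]
a0 0.79 0 0.15 [-0.62  0.59  1.95  0.66  1.21  2.08]
a0 0.79 1 0 [-0.62  0.85  1.98  0.76  0.99 -1.27]
a0 0.79 1 0.15 [-0.62  0.59  1.95  0.66  1.21 -1.06]
a1 0.79 0 0 [-0.16  0.83  2.15  1.26  0.82  1.79]
a1 0.79 0 0.15 [-0.16  0.52  2.12  1.02  0.96  2.18]
a1 0.79 1 0 [-0.16  0.83  2.15  1.26  0.82 -1.35]
a1 0.79 1 0.15 [-0.16  0.52  2.12  1.02  0.96 -0.96]
b0 0.79 0 0 [0.68 0.94 2.62 3.52 1.16 1.79]
b0 0.79 0 0.15 [0.68 0.38 2.58 3.76 0.63 1.42]
b0 0.79 1 0 [ 0.68  0.94  2.62  3.52  1.16 -1.36]
b0 0.79 1 0.15 [ 0.68  0.38  2.58  3.76  0.63 -1.72]
b1 0.79 0 0 [0.52 0.83 2.36 3.47 0.83 1.59]
b1 0.79 0 0.15 [0.52 0.45 2.33 3.7  0.46 1.3 ]
b1 0.79 1 0 [ 0.52  0.83  2.36  3.47  0.83 -1.55]
b1 0.79 1 0.15 [ 0.52  0.45  2.33  3.7   0.46 -1.84]
a0 0.96 0 0 [-0.68  0.95  1.91  0.77  1.15  1.81]
a0 0.96 0 0.15 [-0.68  0.69  1.92  0.72  1.34  1.99]
a0 0.96 1 0 [-0.68  0.95  1.91  0.77  1.15 -1.33]
a0 0.96 1 0.15 [-0.68  0.69  1.92  0.72  1.34 -1.15]
a1 0.96 0 0 [-0.24  0.93  2.12  1.27  0.98  1.67]
a1 0.96 0 0.15 [-0.24  0.62  2.13  1.11  1.1
[... 214 characters left out ...]
1.58 -1.2 ]
b0 0.96 1 0.15 None
b1 0.96 0 0 [0.56 0.98 2.43 3.47 1.21 1.68]
b1 0.96 0 0.15 [0.56 0.56 2.44 3.57 0.83 1.5 ]
b1 0.96 1 0 [ 0.56  0.98  2.43  3.47  1.21 -1.47]
b1 0.96 1 0.15 [ 0.56  0.56  2.44  3.57  0.83 -1.64]
[-1.63541806e-02  5.15474121e-01  1.70259537e+00 -4.44089210e-16
  9.23523160e-01 -1.52115051e+00]
[-1.63541806e-02  5.15474121e-01  1.70259537e+00 -4.44089210e-16
  9.23523160e-01  1.62044215e+00]
[-6.25012248e-04  3.26744100e-01  2.03866919e+00 -4.44089210e-16
  7.76179369e-01 -1.50542134e+00]
[-6.25012248e-04  3.26744100e-01  2.03866919e+00 -4.44089210e-16
  7.76179369e-01  1.63617131e+00]
[[ 0.37638491 -0.10135577  0.04      ]
 [ 0.38562988  0.01354013  0.04      ]]
```

```bash
cat >> h.py <<'E'
def save(n,name,box=None,k=1):
    s=env.snapshot(n); f=s["frame"]
    if box: x0,x1,y0,y1=box; f=f[y0:y1,x0:x1]
    cv2.imwrite(name,cv2.resize(f,None,fx=k,fy=k,interpolation=cv2.INTER_CUBIC)); return s
T45=np.pi/4
def tcp(c,back_,az,z,dz=0):  # tip centre back_ behind bottle centre c
    return tip2tcp(np.r_[np.array(c)-back_*np.array([np.cos(az),np.sin(az)]),z],az,T45)+[0,0,dz]
A=np.array([.470,-.0047]); B=np.array([.509,.252]); azA=np.arctan2(*(B-A)[::-1])
E
python3 - <<'E'
from h import *
q=quat(azA,T45,1)
env.command_gripper(.03)
s=env.sense(); env.move_straight(s["eef_pos"]+[0,0,.15],rate=.2)
p=tcp(A,.085,azA,.013)
env.movep(p+[0,0,.25],q)
env.move_straight(p+[0,0,.06],rate=.2); env.move_straight(p,rate=.08)
s=env.sense(); print(azA,s["clock"],s["eef_pos"]-p,s["force"],s["opening"])
save("scene","pics/s1.png",(180,380,100,280),3.5); save("top","pics/t1.png",(220,400,150,300),4)
E
```

```text
1.4200210262488226 7.2167 [ 3.60866933e-05 -6.64782632e-06  1.35198524e-04] [ 0.48297988 -0.37579775 -0.04426402] 0.02989346338415854
```

View pics/s1.png

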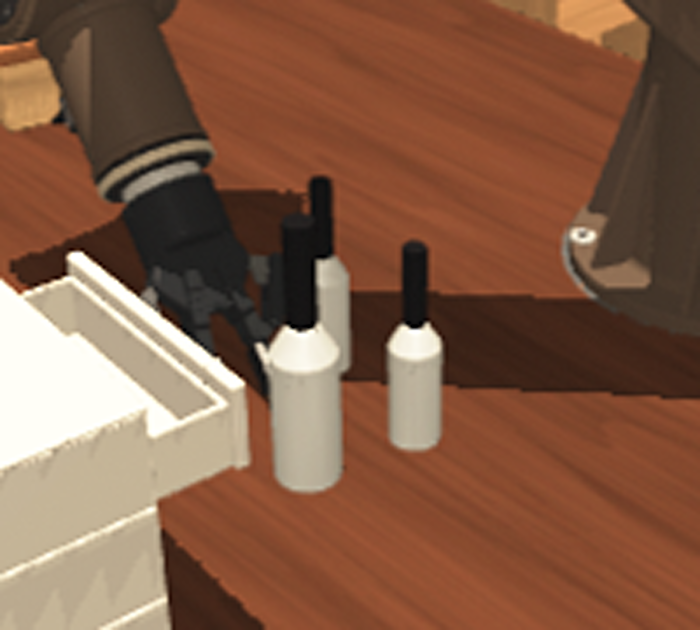

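View pics/t1.png

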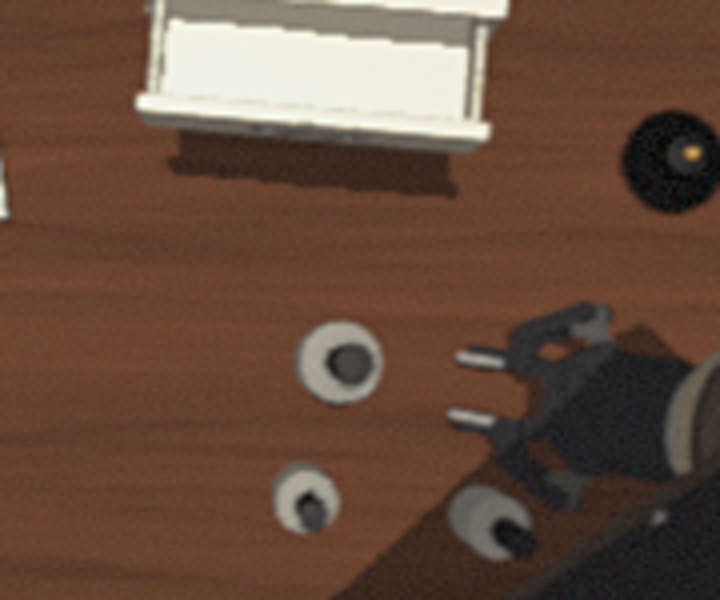

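Both fingertips are lined up behind the bottle. The finger knuckles would pass close to the small bottle at (0.385, 0.014), so I'll narrow the fingers a little first. Then I'll push a short stretch and check.

```bash
python3 - <<'E'
from h import *
env.command_gripper(.016)
d=np.array([np.cos(azA),np.sin(azA)])
for k in(.05,.035,.02,.005,-.01,-.03):   # tip-back distances w.r.t. A
    env.move_straight(tcp(A,k,azA,.013),rate=.05)
    s=env.sense(); print(k,s["clock"],s["force"].round(1))
save("scene","pics/s2.png",(180,380,100,280),3.5); t=save("top","pics/t2.png",(220,400,150,300),4)
for r in env.regions_of("top","bottle"): print(r["conf"],r["xy"],back(t,r["xy"],.1))
E
```

```text
0.05 8.4583 [ 0.9 -0.1  0.9]
0.035 8.9083 [ 0.2 -0.  -1.1]
0.02 9.3583 [ 0.6 -0.7  0.2]
0.005 9.8083 [ 0.1 -0.4  0.5]
-0.01 10.2583 [-0.3 -0.3  0.1]
-0.03 10.8083 [ 0.5  0.2 -0.2]
0.82 [278.8, 238.0] [[0.47576047 0.06033008 0.1       ]]
0.55 [295.1, 273.4] [[0.3899577  0.01852658 0.1       ]]
```

View pics/s2.png

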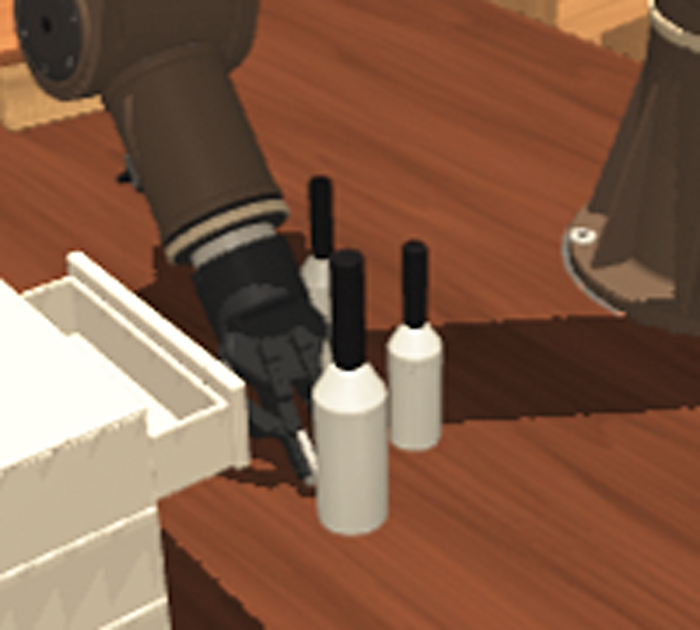

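View pics/t2.png

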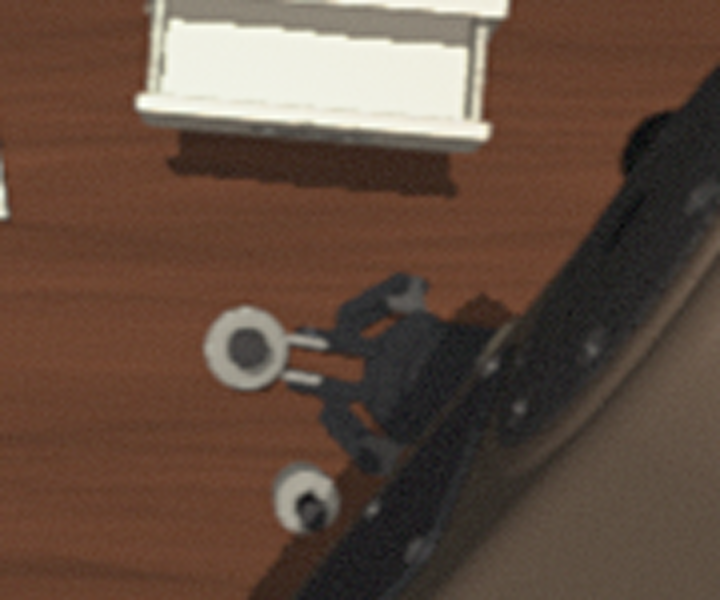

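```bash
python3 - <<'E'
from h import *
p=env.sense()["eef_pos"]
h=np.array([np.cos(1.22),np.sin(1.22),0])
for k in(.02,.04,.06):
    env.move_straight(p+k*h,rate=.05); s=env.sense(); print(k,s["clock"],s["force"].round(1))
save("scene","pics/s3.png",(180,380,100,280),3.5); t=save("top","pics/t3.png",(160,340,150,300),4)
print(s["eef_pos"])
for r in env.regions_of("top","bottle"): print(r["conf"],r["xy"],back(t,r["xy"],.1))
E
```

```text
0.02 11.5083 [ 0.3 -0.4 -1.2]
0.04 12.0583 [-0.3  0.2 -0.6]
0.06 12.6083 [ 0.6 -1.   0.2]
[0.49305378 0.06825162 0.02644323]
0.87 [255.5, 230.8] [[0.49231727 0.11831364 0.1       ]]
```

View pics/t3.png

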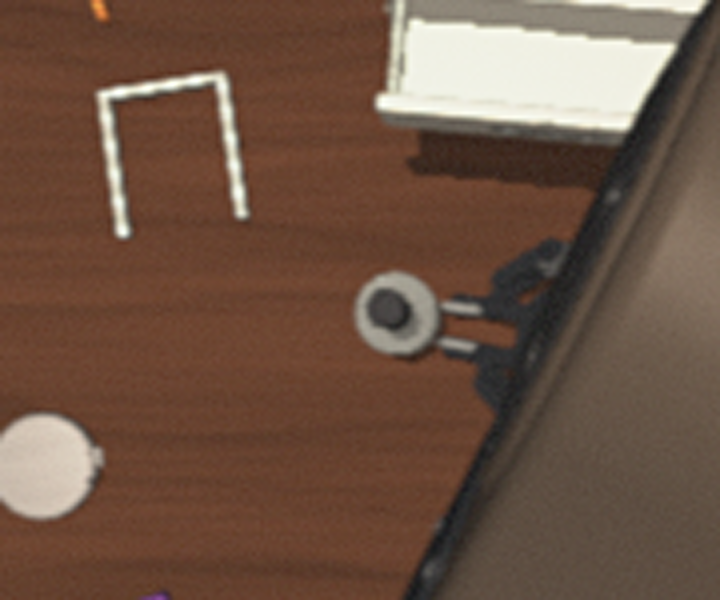

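```bash
python3 - <<'E'
from h import *
from scipy.optimize import minimize
p=env.sense()["eef_pos"]
h=np.array([np.cos(1.46),np.sin(1.46),0])
for k in(.03,.06,.09,.115,.135):
    env.move_straight(p+k*h,rate=.05); s=env.sense(); print(k,s["clock"],s["force"].round(1))
save("scene","pics/s4.png",(180,380,150,350),3); t=save("top","pics/t4.png",(160,340,150,300),4)
print(s["eef_pos"])
for n in("top","scene"):
  t=env.snapshot(n)
  for r in env.regions_of(n,"bottle"):
    p_=r["pixels"]; f=lambda q:-(bottle_mask(t,*q)&p_).sum()/(bottle_mask(t,*q)|p_).sum()
    g=back(t,r["xy"],.08)[0,:2]; o=minimize(f,g,method="Nelder-Mead",options=dict(initial_simplex=g+np.array([[0,0],[.03,0],[0,.03]])))
    print(n,r["conf"],r["xy"],back(t,r["xy"],.1),o.x,o.fun)
E
```

```text
0.03 13.5083 [ 0.4  0.5 -0.4]
0.06 14.2583 [0.1 0.1 1. ]
0.09 15.0083 [ 0.5 -0.1  0.8]
0.115 15.6583 [ 1.2  0.4 -0.4]
0.135 16.2083 [ 0.  -0.2 -0. ]
[0.50789424 0.20234477 0.02644232]
scene 0.56 [328.0, 267.4] [[0.5311408  0.26784924 0.1       ]] [0.51049287 0.24305289] -0.933570581257414
scene 0.52 [298.9, 178.7] [[ 0.33882692 -0.03207491  0.1       ]] [ 0.31301552 -0.0603835 ] -0.11945701357466064
```

View pics/t4.png

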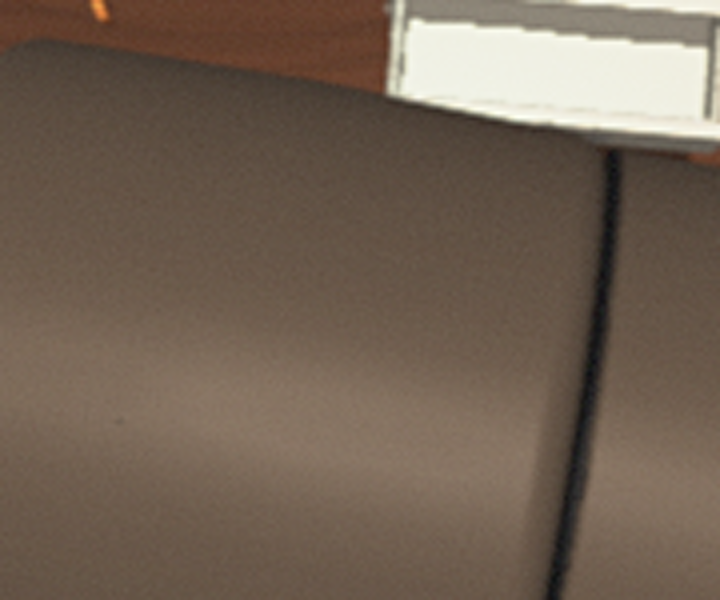

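View pics/s4.png

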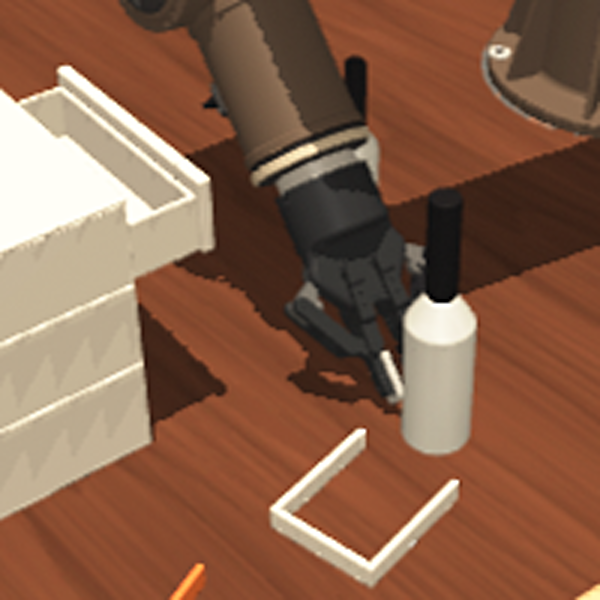

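```bash
python3 - <<'E'
from h import *
s=env.sense(); p=s["eef_pos"]
env.move_straight(p+[0.0012,.0105,0],rate=.05); print(env.sense()["force"])
p=env.sense()["eef_pos"]; d=np.array([np.cos(azA),np.sin(azA),0])
env.move_straight(p-.07*d,rate=.1)
env.move_straight(p-.07*d+[0,0,.2],rate=.2)
print(env.sense()["clock"])
az=.18
for (bk,dz) in((.06,0),(.06,.05),(.06,.1),(.06,.2),(.05,.0),(.05,.3),(.0,.3)):
  for t in(T45,np.radians(38)):
    q=quat(az,t,1); c=np.array([.509,.252])
    pp=tip2tcp(np.r_[c-bk*np.array([np.cos(az),np.sin(az)]),.013],az,t)+[0,0,dz]
    j=env.inverse_kinematics(pp,q); print(bk,dz,round(t,2),None if j is None else np.round(j,2))
print(env.sense()["joint_positions"].round(2),env.sense()["eef_pos"])
E
```

```text
[-0.12492926 -0.43079111  0.17973417]
18.8583
0.06 0 0.79 [ 0.68  0.94  2.62  3.52  1.17 -1.35]
0.06 0 0.66 [ 0.63  0.8   2.56  3.5   0.87 -1.45]
0.06 0.05 0.79 [ 0.68  0.76  2.63  3.55  1.01 -1.43]
0.06 0.05 0.66 [ 0.63  0.63  2.56  3.56  0.71 -1.54]
0.06 0.1 0.79 [ 0.68  0.58  2.61  3.62  0.83 -1.54]
0.06 0.1 0.66 [ 0.63  0.47  2.53  3.69  0.54 -1.69]
0.06 0.2 0.79 [ 0.68  0.22  2.53  3.98  0.47 -1.98]
0.06 0.2 0.66 [ 0.63  0.17  2.44  4.42  0.28 -2.48]
0.05 0.0 0.79 [ 0.66  0.93  2.6   3.51  1.14 -1.38]
0.05 0.0 0.66 [ 0.61  0.79  2.54  3.5   0.84 -1.46]
0.05 0.3 0.79 None
0.05 0.3 0.66 [ 0.61 -0.02  2.28 -0.8   0.37  2.68]
0.0 0.3 0.79 None
0.0 0.3 0.66 [ 0.55  0.05  2.21 -0.74  0.34  2.59]
[-0.28  0.43  2.11  0.97  1.01 -0.85] [0.49818377 0.14382104 0.22568144]
```

```bash
python3 - <<'E'
from h import *
def J(*a):
    env.move_joints(list(a)); s=env.sense(); print(s["clock"],s["eef_pos"].round(3),Rn.from_quat(s["eef_rot"]).as_matrix()[:,2].round(2),s["force"].round(1))
J(-.28,.05,2.11,.97,1.01,-.85)
J(.68,.05,2.5,3.62,.83,-1.54)
save("scene","pics/s5.png")
E
```

```text
19.5667 [0.503 0.143 0.394] [ 0.36  0.62 -0.69] [ 1.  -0.8 -0.6]
21.9167 [0.504 0.292 0.458] [ 0.93  0.31 -0.19] [-0.5  0.3  0.3]
```

View pics/s5.png

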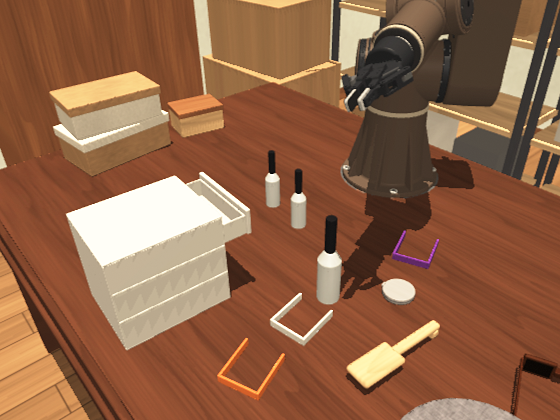

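```bash
cat >>h.py <<'E'
from scipy.optimize import minimize
def fitb(n):
  t=env.snapshot(n)
  for r in env.regions_of(n,"bottle"):
    p_=r["pixels"]; f=lambda q:-(bottle_mask(t,*q)&p_).sum()/(bottle_mask(t,*q)|p_).sum()
    g=back(t,r["xy"],.08)[0,:2]; o=minimize(f,g,method="Nelder-Mead",options=dict(initial_simplex=g+np.array([[0,0],[.03,0],[0,.03]])))
    d=o.x-[.6066,.2703]; c,s=np.cos(.18),np.sin(.18)
    if o.fun<-.6: print(n,round(r["conf"],2),np.round(r["xy"]),o.x.round(4),round(o.fun,2),"baylocal",np.round([d[0]*c+d[1]*s,-d[0]*s+d[1]*c],4))
E
python3 - <<'E'
from h import *
fitb("top");fitb("scene")
E
```

```text
top 0.8 [203. 222.] [0.5156 0.2541] -0.94 baylocal [-0.0924  0.0004]
scene 0.7 [331. 270.] [0.5119 0.2534] -0.89 baylocal [-0.0962  0.0003]
```

```bash
python3 - <<'E'
from h import *
az=.18; C=np.array([.514,.2537]); q=quat(az,T45,1)
p=tcp(C,.065,az,.013)
env.movep(p+[0,0,.2],q); s=env.sense(); print(s["clock"],s["eef_pos"],s["force"].round(1))
env.move_straight(p+[0,0,.05],rate=.12); env.move_straight(p,rate=.08)
s=env.sense(); print(s["clock"],s["eef_pos"]-p,s["force"].round(1))
save("scene","pics/s6.png",(220,420,170,350),3.5)
fitb("scene")
E
```

```text
23.1417 [0.43744825 0.23993688 0.22719779] [-0.5  0.1  0.4]
25.3167 [-7.29995325e-06 -2.40534682e-05  3.12713869e-04] [-0.5 -0.1  0.3]
scene 0.79 [334. 271.] [0.5117 0.2544] -0.93 baylocal [-0.0962  0.0013]
```

View pics/s6.png

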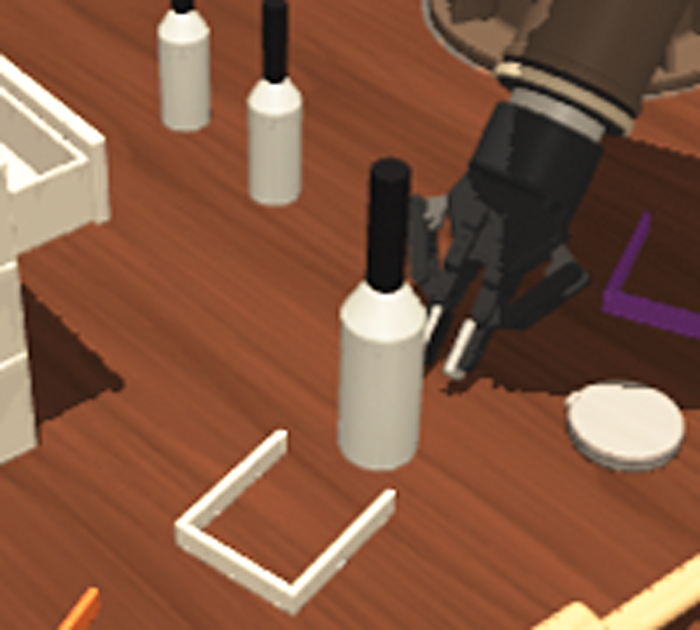

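```bash
python3 - <<'E'
from h import *
az=.18; h=np.array([np.cos(az),np.sin(az),0]); p=env.sense()["eef_pos"]
for k in(.03,.055,.075,.09):
    env.move_straight(p+k*h,rate=.045); s=env.sense(); print(k,s["clock"],s["force"].round(1))
save("scene","pics/s7.png",(220,420,170,350),3.5)
fitb("scene"); fitb("top")
E
```

```text
0.03 26.2917 [-0.4 -0.4  0.6]
0.055 27.0 [ 0.1 -0.4  0.6]
0.075 27.5917 [0.5 0.1 0.9]
0.09 28.075 [-0.1 -0.4 -0.4]
```

View pics/s7.png

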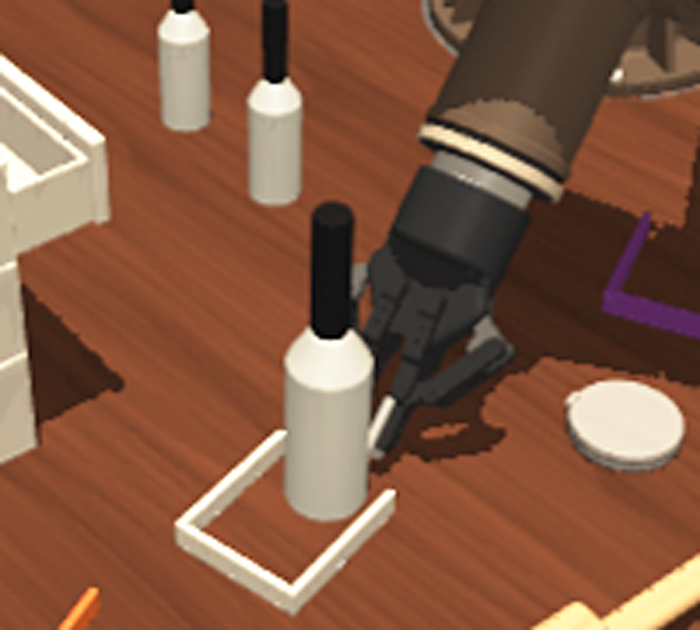

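The bottle is upright and well centred as it enters the bay mouth. I'll push the last 37 mm.

```bash
python3 - <<'E'
from h import *
az=.18; h=np.array([np.cos(az),np.sin(az),0]); p=env.sense()["eef_pos"]
for k in(.015,.027,.037):
    env.move_straight(p+k*h,rate=.04); s=env.sense(); print(k,s["clock"],s["force"].round(1))
save("scene","pics/s8.png",(220,420,170,350),3.5)
fitb("scene")
p=s["eef_pos"]
env.move_straight(p-.09*h,rate=.1); env.move_straight(p-.09*h+[0,0,.2],rate=.2)
print(env.sense()["clock"],env.sense()["joint_positions"].round(2))
save("scene","pics/s9.png",(220,420,170,350),3.5)
fitb("scene");fitb("top")
E
```

```text
0.015 28.85 [-0.4  0.2 -0.7]
0.027 29.3 [ 0.2  0.4 -0.2]
0.037 29.7 [-0.1 -1.   0. ]
scene 0.81 [304. 293.] [0.6042 0.271 ] -0.93 baylocal [-0.0022  0.0011]
32.0583 [ 0.62  0.25  2.46  3.95  0.43 -2.  ]
scene 0.84 [304. 294.] [0.6042 0.271 ] -0.95 baylocal [-0.0023  0.0011]
top 0.91 [197. 188.] [0.6043 0.2674] -0.88 baylocal [-0.0028 -0.0025]
top 0.49 [298. 274.] [0.3921 0.0126] -0.62 baylocal [-0.2572 -0.2151]
```

View pics/s9.png

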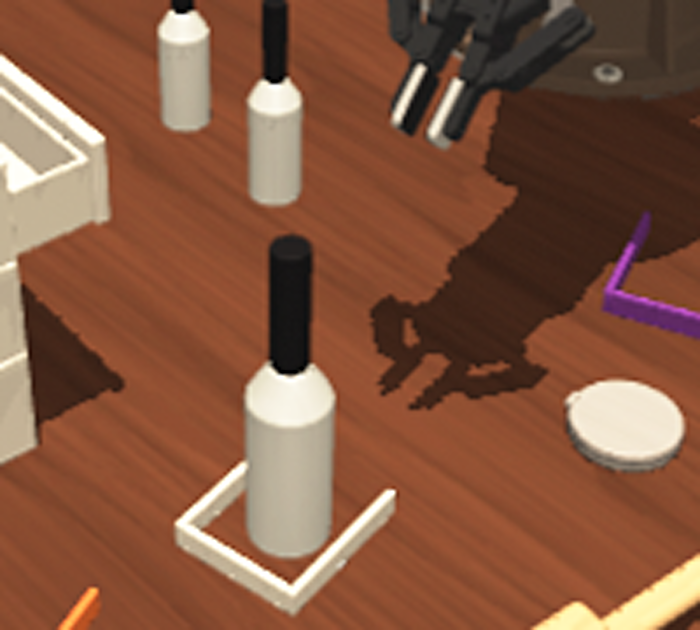

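```bash
python3 - <<'E'
from h import *
def J(*a):
    env.move_joints(list(a)); s=env.sense(); print(s["clock"],s["eef_pos"].round(3),Rn.from_quat(s["eef_rot"]).as_matrix()[:,2].round(2),s["force"].round(1))
J(.62,0,2.2,3.95,.43,-2.)
env.command_gripper(0)
J(-.016,.2,1.75,0,.92,-1.52)
q=quat(-.066,0,0)
P=np.array([.6346,.0188,.27]); env.movep(P,q)
s=env.sense(); print(s["clock"],s["eef_pos"],s["opening"],s["force"].round(1))
save("scene","pics/d1.png",(60,340,80,260),2.8)
save("top","pics/d1t.png",(240,370,100,210),5)
w=env.snapshot("wrist"); cv2.imwrite("pics/d1w.png",w["frame"])
fitb("scene")
E
```

```text
33.525 [0.58  0.321 0.518] [ 0.91  0.28 -0.3 ] [-0.9 -0.   0.8]
37.2583 [0.615 0.021 0.368] [ 0.27 -0.   -0.96] [-0.6  0.5 -0.9]
37.7417 [0.63468948 0.0189699  0.26935796] -4.668238554560772e-05 [ 0.2  0.4 -0.4]
scene 0.56 [305. 296.] [0.6015 0.2678] -0.86 baylocal [-0.0054 -0.0016]
```

View pics/d1.png

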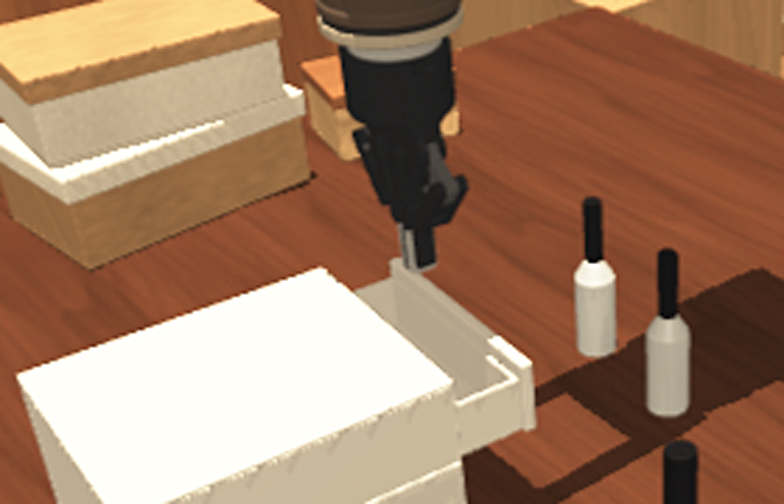

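View pics/d1w.png

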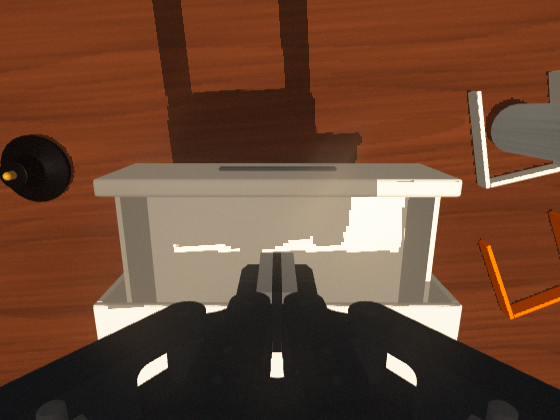

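The wrist view puts the fingertips (277,255) between the drawer panel (rows 163–195) and the organizer's front edge (row ~303), so they are over the drawer opening. I'll descend and pull, with force checks.

```bash
python3 - <<'E'
from h import *
p=env.sense()["eef_pos"]
for z in(.24,.215,.192):
    env.move_straight([p[0],p[1],z],rate=.06); s=env.sense(); print(z,s["clock"],s["force"].round(1))
p=s["eef_pos"]; h=np.array([-np.cos(.0658),np.sin(.0658),0])
# expected travel: finger face local -.155-.011=-.166 -> inner face at -.32 : .154
for k in(.02,.05,.08,.11,.13,.14,.145):
    env.move_straight(p+k*h,rate=.05); s=env.sense(); print(k,s["clock"],s["force"].round(1),(s["eef_pos"]-p).round(4))
    if np.linalg.norm(s["force"])>8: print("stop");break
save("scene","pics/d2.png",(60,340,80,260),2.8); t=save("top","pics/d2t.png",(240,370,100,290),3)
for r in env.regions_of("top","drawer_front"): ys,xs=np.where(r["pixels"]); print(r["conf"],xs.min(),xs.max(),ys.min(),ys.max())
E
```

```text
0.24 38.6417 [-0.7 -0.4  0.4]
0.215 39.2083 [-0.  -0.1 -0. ]
0.192 39.7417 [ 0.5 -0.3  0.5]
0.02 40.2917 [ 0.1 -0.6  0.4] [-0.0202  0.0014  0.0002]
0.05 41.0417 [0.4 0.1 0. ] [-0.05    0.0033  0.    ]
0.08 41.7917 [ 1.6 -0.1  0.1] [-0.0798  0.0052  0.0001]
0.11 42.5417 [-0.7  0.6 -0. ] [-1.098e-01  7.200e-03  1.000e-04]
0.13 43.0917 [0.2 0.3 0. ] [-0.13    0.0086  0.    ]
0.14 43.4417 [0.2 0.5 0.2] [-0.1402  0.0092 -0.    ]
0.145 43.6917 [ 0.  -0.5  0.6] [-0.1451  0.0095 -0.    ]
0.98 257 341 146 189
```

View pics/d2.png

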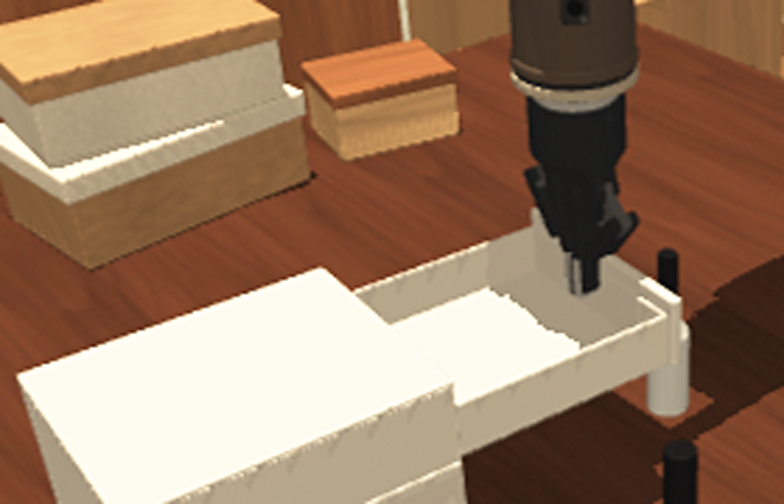

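View pics/d2t.png

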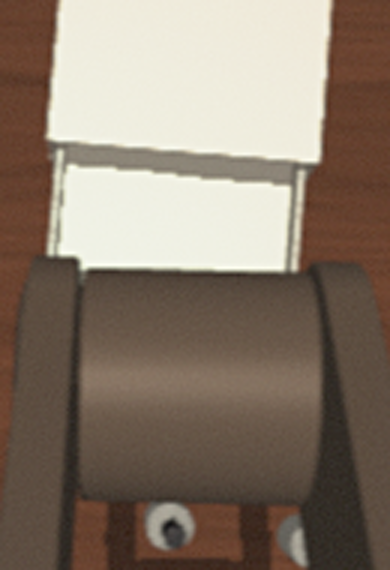

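```bash
python3 - <<'E'
from h import *
p=env.sense()["eef_pos"]; h=np.array([-np.cos(.0658),np.sin(.0658),0])
for i in range(1,16):
    env.move_straight(p+.002*i*h,rate=.02); env.sleep(.1); f=np.mean([env.sense()["force"]@h for _ in range(1)]); s=env.sense(); print(i*2,s["clock"],s["force"].round(1))
    if f<-4: print("stop");break
E
```

```text
2 44.1917 [0.7 0.2 0.2]
4 44.5417 [-0.2  0.1  0.3]
6 44.8917 [ 6.3 -0.3 -2.2]
stop
```

The drawer has hit its stop: 6 N at 151 mm of travel, against about 154 mm expected. I'll release the hook and lift clear.

```bash
python3 - <<'E'
from h import *
p=env.sense()["eef_pos"]; h=np.array([-np.cos(.0658),np.sin(.0658),0])
env.move_straight(p-.02*h,rate=.05); print(env.sense()["force"].round(1))
p=p-.02*h
env.move_straight(p+[0,0,.16],rate=.12)
j=env.sense()["joint_positions"]; j=np.array(j); j[0]-=1.0; j[1]-=.1; env.move_joints(list(j))
s=env.sense();print(s["clock"],s["eef_pos"])
save("scene","pics/e1.png"); t=save("top","pics/e1t.png")
for r in env.regions_of("top","drawer_front"): 
    print(r["conf"],r["xy"])
for t_,z in(("incense_holder",.052),("hairbrush",.02),("compact",.014)):
    for r in env.regions_of("top",t_): print(t_,r["conf"],r["xy"],back(t,r["xy"],z).round(3))
fitb("scene");fitb("top")
E
```

```text
[ 0.   0.2 -0.1]
48.6917 [ 0.29285185 -0.40375178  0.4011079 ]
0.76 [294.9, 198.9]
incense_holder 0.9 [389.2, 189.5] [[ 0.608 -0.226  0.052]]
incense_holder 0.53 [131.0, 201.7] [[0.562 0.448 0.052]]
hairbrush 0.76 [133.0, 201.4] [[0.566 0.455 0.02 ]]
compact 0.62 [172.4, 264.4] [[0.399 0.344 0.014]]
scene 0.95 [303. 296.] [0.6017 0.2691] -0.93 baylocal [-0.005  -0.0003]
top 0.7 [172. 266.] [0.3984 0.3314] -0.73 baylocal [-0.1939  0.0974]
top 0.63 [195. 188.] [0.6031 0.2686] -0.93 baylocal [-0.0037 -0.001 ]
```

View pics/e1t.png

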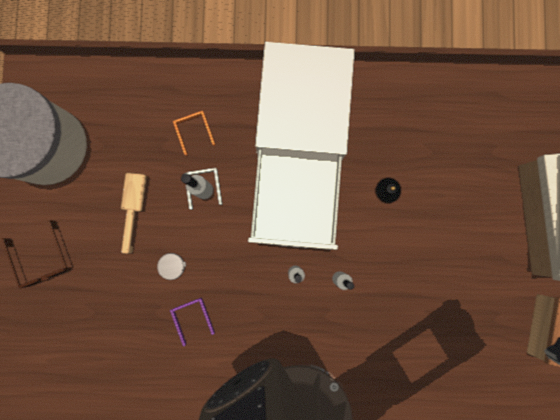

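View pics/e1.png

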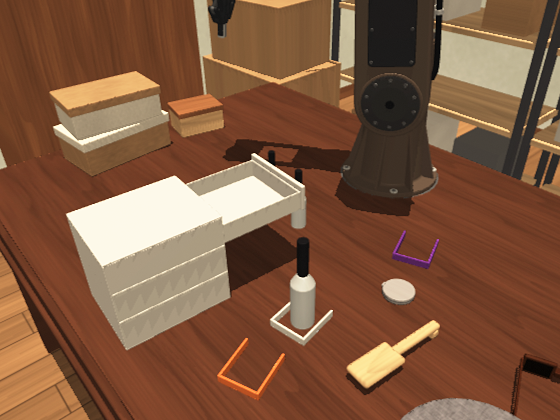

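```bash
python3 - <<'E'
from h import *
t=save("top","pics/e2.png",(240,350,225,260),7)
W=back(t,[[293,240.5],[293,244.5]],.205); d=W[:,:2]-[.7893,.00866]; a=-.0658
print(d[:,0]*np.cos(a)+d[:,1]*np.sin(a)+.12)
E
```

```text
[-0.199007   -0.20773091]
```

View pics/e2.png

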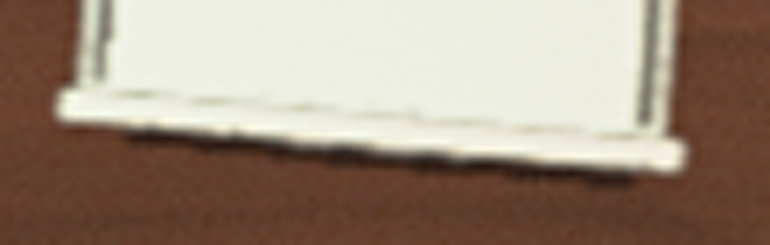

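```bash
python3 -c "
from h import *
print(env.hand_in())"
```

```text
the job is handed in; nothing more can be done
None
```

I pushed the bottle upright into the white bay, pulled the drawer out to its stop, and handed the job in after about 49 s. No verdict was reported.

- **Bottle:** I pushed it low with two tilted fingertips in two legs, across the shelf and then along the bay's axis. The last fits from both cameras put it at about (-0.004, -0.001) m in the bay's frame, well within tolerance, and it looked upright. No notable force showed in the readings between push steps (about 1 N of noise).
- **Drawer:** A closed fingertip hooked behind the front and drew it out. I stopped when about 6 N built up at the stop. The top view puts the drawer about 0.199 m out after I released it.
- **Bystanders:** In the last pictures the incense holder, compact and hairbrush are where they started, within 1 cm by the measurements. The network first reported the bottle as the compact, so I checked the compact by its pixel position instead, which is unchanged at about (172, 265).
- **Robot:** The arm ended clear of everything.

The top-view network also gave two false hits at the end: it called the compact a bottle and the hairbrush an incense holder. I disregarded both after checking the picture.

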